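Lay the evidence carton down for its photograph

TASK

Without gripping or lifting it, push over the small cardboard carton that stands on end on the grey photo board, so that it lies flat on the board with its pasted paper label, which now faces the robot, facing up. Then push it along the board, still lying flat, until it is snug and square in the corner, with its top end against the far stop and its long side against the side stop. Leave the bottle, the loupe and the metal cup where they are.

Things in the scene. Friction and masses are not known exactly. Their poses are not given: they have to be found in the camera images.
- carton: cardboard box 50 x 90 x 130 mm (own x, y, z), about 0.25 kg, standing on its 50 x 90 end on the board. Origin: centre of that end. Own z points to its top end, own x from the face with the white paper label (66 mm wide, towards the robot, folded 25 mm over the top) to the back. Pushed on the upper third of that face it tips, not slides, and falls by itself past 21 degrees of lean
- carton_center (a point): centre of the carton, 65 mm along own z from its origin; 77 mm above the counter as it stands, 37 mm as it lies on the board. Lying label up, the carton's own x points straight down and own z away from the robot
- carton_top (a point): centre of the carton's top end, 130 mm along own z from its origin. Lying, the carton slides along the board under a level push of about 2 to 6 N
- photo_board: grey plastic board fixed to the counter, 290 (own x) x 280 (y) x 12 mm, from x = -167 to 123 mm. Origin at counter level, own x pointing away from the robot (turned up to 0.3 rad). The far stop, an aluminium bar fixed on it, runs along y over its whole width; its near face is at x = 100 mm, its top 32 mm above the counter (20 mm above the board)
- side_stop: aluminium bar fixed on the board, 160 mm (along the board's x) x 12 mm x 20 mm high, running up to the far stop. Origin: centre of its underside. It is either at the left (board y = +116 mm) or at the right edge (y = -116 mm); the face towards the middle of the board is 6 mm from its origin
- scale_strip: flat white scale with black checks, 160 x 18 x 4 mm, fixed on the board at the edge without the side stop. Origin: centre of its underside. Not a stop
- reagent_bottle: bystander: amber bottle, 42 mm across, 85 mm high, standing on the counter beside the board; origin at the centre of its underside
- loupe: bystander: black loupe, 42 mm across, 45 mm high, standing beside the board; origin at the centre of its underside
- powder_jar: bystander: open metal cup, 56 mm across, 50 mm high, standing beside the board; origin at the centre of its underside
Things that resemble listed ones, but are neither listed nor needed, are in the scene too. What is meant by the carton is not purple or turquoise, and is the smaller of those in its own colour.

How it is judged:
On the way:
1. the carton has been tipped over and lies flat on the board, label up (angle between carton's own x axis and vertical above 3.05 rad and height (world z) of carton_center below 0.043 m and x of carton_center in the frame of photo_board between -0.15 and 0.11 m and y of carton_center in the frame of photo_board between -0.11 and 0.11 m), for 0.2 s.
At the end, for the whole second after the job is handed in: the carton lies flat on the board, label up and at rest, its top end within 5 mm of the far stop, its long side within 5 mm of the side stop, and square to the board within 0.06 rad (angle between carton's own x axis and vertical above 3.05 rad and height (world z) of carton_center below 0.043 m and linear speed of carton below 0.02 m/s and angular speed of carton below 0.1 rad/s and x of carton_top in the frame of photo_board between 0.095 and 0.105 m and angle between the z axis of carton and the x axis of photo_board, either way round below 0.06 rad and y of carton_center in the frame of side_stop between -0.056 and 0.056 m and y of carton_center in the frame of photo_board between -0.08 and 0.08 m); the robot touches nothing.
It fails at once if the carton is lifted (its centre rises 12 mm or more above what tipping it on its edge needs, or 18 mm above where it lies) (height (world z) of carton_center above 0.094 m or (angle between carton's own x axis and vertical above 2.4 rad and height (world z) of carton_center above 0.088 m) or (angle between carton's own x axis and vertical above 2.9 rad and height (world z) of carton_center above 0.064 m) or (angle between carton's own x axis and vertical above 3.05 rad and height (world z) of carton_center above 0.055 m)).
It fails at once if a bystander is moved more than 15 mm (distance of any of reagent_bottle, loupe, powder_jar from where it was at the start of the episode above 0.015 m).
It also fails if it takes over 61 s, if anything falls off the work surface, if the arm or the gripper's body presses on something with over 40 N, if the wrist force passes 120 N, or if a joint passes its speed limit or range.

ROBOT

A 7-joint arm with a two-finger parallel gripper is mounted at the origin on the work surface. World frame = base frame: x ahead of the robot, y to its left, z up, the work surface at z = 0. Lengths are in m, angles in rad, forces in N, time in s.
With the tool pointing down it reaches from about 0.375 to 0.925 m from the base axis. Payload 3.1 kg.
Tool frame: the origin (TCP) lies between the finger pads; the fingertips stand 19 mm ahead of it and the grasp point (between the pads) is the TCP; z points along the fingers, y is the line along which they close (so a half turn about z gives the same grasp; the last joint's range is limited). The gripper opens to 85 mm and grips with 20 to 120 N. Pads are 22 mm wide; open, the fingers measure 114 mm over their backs; the gripper's body (76 mm by 85 mm) begins 54 mm behind the grasp point. The pads swing forward as they close: fully open they stand 13 mm farther back than shut.
Start: joints at [-1.415, 0.383, 0.044, 1.598, -0.018, 1.161, -0.05], TCP at [0.163, 0.629, 0.25] pointing down, gripper open.
Joint ranges: [-2.61, 2.61], [-0.41, 2.15], [-1.48, 1.57], [0, 2.5], [-1.57, 4.71], [0.05, 1.97], [-2.85, 2.85]. Speed limits (rad/s): [2.79, 2.79, 3.14, 3.14, 3.14, 3.14, 3.14].

INTERFACE

Orientations are given as a unit quaternion [x, y, z, w].
In Python, from bench import move_ptp, movel, move_j, move_gripper, pause, inverse_kinematics, read_camera, camera_params, MotionError, sign_off, look_for, tip_of, read_time_s, read_qpos, read_joint_vel, read_effort, read_eef_pos, read_tcp_rot, read_ft_force, read_ft_torque, read_finger_gap, read_grasp_force gives the robot as it stands. Calls block until the motion is done:
- move_ptp(position, orientation): joint-space move of the TCP to a pose.
- movel(position, orientation=None, speed=0.15): straight line of the TCP; orientation=None keeps the orientation; speed is the mean speed in m/s.
- move_j(angles): joint-space move.
- move_gripper(opening, effort=None): finger opening in m; effort is the grip in N (None keeps the last); returns when the fingers have stopped.
- pause(seconds).
- inverse_kinematics(position, orientation): joint angles nearest the present ones, or None.
- read_camera(name): name is "scene" or "top" or "wrist"; returns the picture (420x560x3 uint8, red, green, blue); there is no depth.
- camera_params(name): a dict with "K" (3x3 intrinsics, pixels), "camera_from_world" (4x4, takes a point from world to camera coordinates). Camera axes: x right, y down, z forward; pixel columns grow to the right and rows downward; lengths in m; the calibration is good to about 2 mm. A picture is of the moment at which its call begins: read the wrist's pose just before it. camera_params takes no time and is no camera call; for the wrist camera it gives the pose at the moment of the call.
A pose or a line that the arm cannot do raises MotionError and nothing moves.
- sign_off(): hands the job in; it is judged then, once.
Trained networks look in the newest picture that a camera, given by its name, has taken for a name from the list of things; names that differ only in an ending like _2 or _b are one class to them, and where a whole thing is asked for, a point or a joint stands for the part that bears it (a point fixed in the world has none). Each returns a list of dicts, best first, with "confidence" (0 to 1); they miss things now and then, are a little off and sometimes report something else, mostly with a low value. They report only what shows in the picture. A call takes as long as a camera call. They do not tell look-alikes from the thing itself.
- look_for(camera, name): "at" ([column, row] in pixels, amid what is visible of it).
- tip_of(camera, name): "at" ([column, row] in pixels: a listed point, or the origin of a listed thing).
Readings, each from a call of its own:
- read_time_s(): time.
- read_qpos(): joint angles.
- read_joint_vel(): joint speeds.
- read_effort(): joint torques, N m.
- read_eef_pos(): TCP position.
- read_tcp_rot(): TCP orientation.
- read_ft_force(): force on the tool from outside, world axes, zero at the start.
- read_ft_torque(): the same for the moment, N m.
- read_finger_gap(): finger opening in m.
- read_grasp_force(): force on a finger pad.
Only numpy, scipy, OpenCV 4.12 (cv2) and the standard library are available. Lean on these libraries where they do the work, as an engineer would, in place of code of your own. Each camera call takes 0.05 s, during which the arm holds its last target. There are 200 camera calls.

## Working session

There is one attempt and no reset: what is moved stays moved. The work goes in short steps, each a Python script; the robot and the scene stay as the last script left them, time stands still between calls to the robot, and variables do not carry over. Pictures are saved under pics/ and viewed, at most 10 in all, crops included, and the job is handed in when it is done.

```bash
ls; mkdir -p pics; python3 - <<'E'
from bench import *
import cv2,numpy as np
for c in ("scene","top"):
    im=read_camera(c); cv2.imwrite(f"pics/{c}0.png",im[:,:,::-1])
    p=camera_params(c); print(c,np.round(p["K"],1).tolist(),np.round(p["camera_from_world"],3).tolist())
    for n in ("carton","carton_top","photo_board","side_stop","scale_strip","reagent_bottle","loupe","powder_jar"):
        print(n,[(np.round(d["at"]).tolist(),round(d["confidence"],2)) for d in tip_of(c,n)[:4]])
print(read_time_s())
E
```

```text
pics
scene [[388.0, 0.0, 278.9], [0.0, 388.0, 212.7], [0.0, 0.0, 1.0]] [[-0.697, 0.717, -0.014, 0.343], [0.548, 0.52, -0.655, -0.2], [-0.462, -0.464, -0.756, 1.248], [0.0, 0.0, 0.0, 1.0]]
carton [([408.0, 261.0], 0.84), ([284.0, 175.0], 0.77), ([352.0, 230.0], 0.72)]
carton_top [([298.0, 211.0], 0.85), ([430.0, 212.0], 0.82), ([362.0, 193.0], 0.74), ([284.0, 132.0], 0.67)]
photo_board [([263.0, 285.0], 0.74)]
side_stop [([220.0, 262.0], 0.74)]
scale_strip [([301.0, 311.0], 0.64)]
reagent_bottle [([345.0, 311.0], 0.9), ([265.0, 285.0], 0.64)]
loupe [([234.0, 207.0], 0.5)]
powder_jar [([213.0, 238.0], 0.66)]
top [[421.6, 0.0, 275.5], [0.0, 421.6, 205.7], [0.0, 0.0, 1.0]] [[-0.02, -1.0, 0.005, 0.027], [-0.987, 0.019, -0.159, 0.51], [0.158, -0.008, -0.987, 0.875], [0.0, 0.0, 0.0, 1.0]]
carton [([356.0, 300.0], 0.95), ([229.0, 290.0], 0.89), ([262.0, 222.0], 0.86), ([155.0, 297.0], 0.66)]
carton_top [([225.0, 289.0], 0.9), ([127.0, 300.0], 0.78), ([259.0, 213.0], 0.72), ([378.0, 303.0], 0.55)]
photo_board [([256.0, 168.0], 0.74), ([303.0, 154.0], 0.41)]
side_stop [([304.0, 152.0], 0.57)]
scale_strip [([203.0, 164.0], 0.56)]
reagent_bottle [([175.0, 198.0], 0.96)]
loupe [([356.0, 212.0], 0.63)]
powder_jar [([335.0, 160.0], 0.59)]
0.9
```

View pics/top0.png

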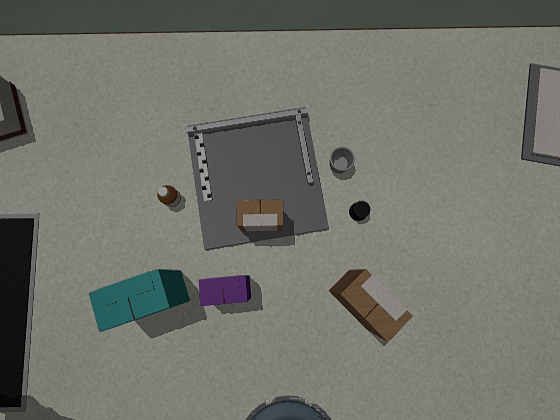

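View pics/scene0.png

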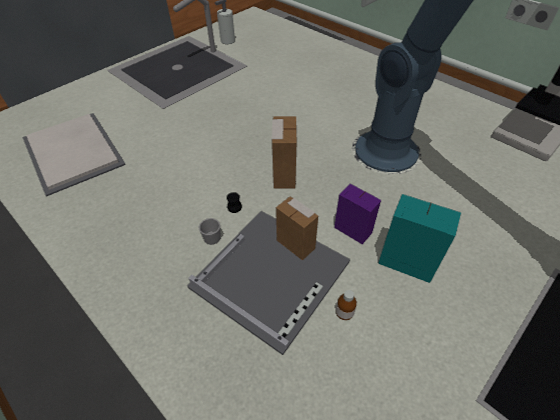

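The top view shows the board, with its side stop at the right edge (about 305,150), and the brown carton standing near the front (about 260,215) with its label towards the robot. The bigger brown carton at (370,305) is a decoy. The cup (342,160), loupe (360,211) and bottle (168,195) stand beside the board.

```bash
python3 - <<'E'
import cv2
im=cv2.imread("pics/top0.png")
cv2.imwrite("pics/crop.png",cv2.resize(im[100:255,180:340],None,fx=5,fy=3.8,interpolation=cv2.INTER_CUBIC)[:600])
E
```

```text
(no output)
```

View pics/crop.png

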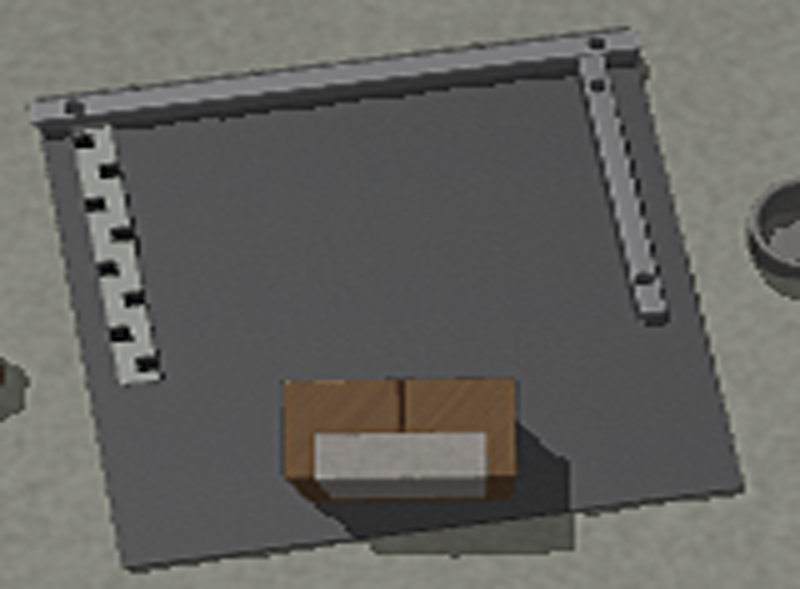

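```bash
cat > h.py <<'E'
import numpy as np
from bench import *
from scipy.optimize import least_squares
def proj(c,P):
    p=camera_params(c);T=p["camera_from_world"];q=np.atleast_2d(P)@T[:3,:3].T+T[:3,3];q=q@p["K"].T
    return q[:,:2]/q[:,2:]
def loc(x,y,a,L):
    L=np.array(L,float);c,s=np.cos(a),np.sin(a)
    return np.c_[x+c*L[:,0]-s*L[:,1],y+s*L[:,0]+c*L[:,1],L[:,2]]
def fit(c,L,px,x0):
    r=least_squares(lambda v:(proj(c,loc(*v,L))-px).ravel(),x0);return r.x,np.sqrt((r.fun**2).mean())
E
python3 - <<'E'
from h import *
def un(l): return np.array([((x+.5)/5-.5+180,(y+.5)/3.8-.5+100) for x,y in l])
L=[(-.167,.14,.012),(-.167,-.14,.012),(.1,.14,.032),(.1,-.14,.032),(.123,.14,.032),(.123,-.14,.032),(-.06,-.11,.032),(-.06,-.122,.032)]
b,e=fit("top",L,un([(127,571),(743,491),(38,124),(640,52),(30,101),(632,27),(636,312),(665,309)]),[.6,0,0]);print("board",b,e)
k,e=fit("top",[(-.025,.045,.142),(-.025,-.045,.142),(.025,.045,.142),(.025,-.045,.142)],un([(285,478),(516,478),(285,380),(516,380)]),[.5,0,0]);print("carton",k,e)
d=k[:2]-b[:2];c,s=np.cos(b[2]),np.sin(b[2]);print("carton in board",c*d[0]+s*d[1],-s*d[0]+c*d[1],k[2]-b[2])
# bystanders from top-view network origins (z=0)
def ground(c,uv,z):
    return least_squares(lambda v:(proj(c,[[v[0],v[1],z]])-uv).ravel(),[.5,0]).x
for n,uv in dict(bottle=(175,198),loupe=(356,212),jar=(335,160)).items():print(n,ground("top",uv,0))
print(read_eef_pos(),read_tcp_rot(),read_finger_gap())
print(proj("scene",loc(*k,[(-.025,.045,.142),(-.025,-.045,.142),(.025,.045,.142),(.025,-.045,.142)])))
E
```

```text
board [0.60386133 0.06237401 0.15152925] 1.3392700862854143
carton [ 0.48198266  0.04876487 -0.01816172] 0.22941428754787205
carton in board -0.12253641425499064 0.004944397176541118 -0.16969097122002727
bottle [0.53948259 0.24506759]
loupe [ 0.4993655  -0.16525504]
jar [ 0.6216941  -0.12278311]
[0.16315891 0.62918501 0.25028704] [ 1.26499276e-01  9.91966700e-01 -4.90647109e-07 -1.06906861e-05] 0.08570300045409662
[[318.25492346 215.83830449]
 [289.95126216 195.75749831]
 [303.33762798 228.03432117]
 [275.02456401 206.87756462]]
```

```bash
cat >> h.py <<'E'
def ground(c,uv,z):
    return least_squares(lambda v:(proj(c,[[v[0],v[1],z]])-uv).ravel(),[.5,0]).x
def down(phi): # tool pointing down, tool y at world angle phi
    a=(phi+np.pi/2)/2; return [float(np.cos(a)),float(np.sin(a)),0.,0.]
B=np.array([.60386,.06237,.15153])
def W(x,y,z): return loc(*B,[(x,y,z)])[0].tolist()
E
python3 - <<'E'
from h import *
for z in (.1,.13,.16): print(z,ground("top",(250,276),z),ground("top",(199,280),z))
for z in (.15,.2,.25): print("teal",z,ground("top",(179,269),z),ground("top",(189,300),z))
# scene: height of purple: top far-left corner ~ (348,186) bottom front corner (363,242), (337,229)
print(ground("scene",(337,229),0),ground("scene",(363,242),0))
from scipy.optimize import least_squares
for n,t,s in (("purple",(250,276),(344,204)),("tealtop",(179,269),(388,262)),):
    pass
for q in (down(np.pi/2),down(-np.pi/2),down(B[2]),down(B[2]+np.pi)):
    for p in ((.45,.05,.38),(.405,.049,.126),(.62,.06,.2),W(.03,-.01,.05),W(-.12,-.065,.05)):
        print(np.round(p,3),np.round(j,2).tolist() if (j:=inverse_kinematics(p,q)) is not None else None)
E
```

```text
0.1 [0.36158095 0.07099074] [0.35582529 0.17160953]
0.13 [0.36172868 0.06935512] [0.35617734 0.16640204]
0.16 [0.36187641 0.0677195 ] [0.35652939 0.16119454]
teal 0.15 [0.37735267 0.20031732] [0.32049016 0.1810142 ]
teal 0.2 [0.37662256 0.18928706] [0.32333589 0.17119783]
teal 0.25 [0.37589244 0.1782568 ] [0.32618161 0.16138146]
[0.36017669 0.08865622] [0.3475578 0.1647335]
[0.45 0.05 0.38] [-0.91, -0.16, 0.64, 1.9, 0.1, 1.37, 1.28]
[0.405 0.049 0.126] [-0.83, 0.1, 0.64, 2.28, -0.08, 0.78, 1.44]
[0.62 0.06 0.2 ] [-0.62, 0.43, 0.58, 1.74, -0.26, 1.06, 1.62]
[0.635 0.057 0.05 ] [-0.48, 0.63, 0.42, 1.77, -0.34, 0.81, 1.68]
[ 0.495 -0.02   0.05 ] [-0.63, 0.47, 0.68, 2.13, -0.46, 0.69, 1.93]
[0.45 0.05 0.38] [-0.94, -0.16, 0.67, 1.9, 0.1, 1.37, -1.87]
[0.405 0.049 0.126] [-0.95, 0.1, 0.77, 2.29, -0.1, 0.78, -1.68]
[0.62 0.06 0.2 ] [-0.85, 0.52, 0.9, 1.74, -0.45, 1.1, -1.37]
[0.635 0.057 0.05 ] [-0.65, 0.69, 0.65, 1.78, -0.54, 0.86, -1.32]
[ 0.495 -0.02   0.05 ] [-0.93, 0.69, 1.08, 2.14, -0.85, 0.84, -0.88]
[0.45 0.05 0.38] [-0.95, -0.17, 0.68, 1.9, 0.11, 1.38, -0.15]
[0.405 0.049 0.126] [-0.92, 0.1, 0.74, 2.29, -0.1, 0.78, 0.04]
[0.62 0.06 0.2 ] [-0.7, 0.45, 0.69, 1.74, -0.32, 1.07, 0.25]
[0.635 0.057 0.05 ] [-0.63, 0.68, 0.62, 1.78, -0.51, 0.85, 0.39]
[ 0.495 -0.02   0.05 ] [-0.81, 0.57, 0.92, 2.13, -0.67, 0.76, 0.7]
[0.45 0.05 0.38] [-1.47, -0.37, 1.04, 1.91, 0.32, 1.44, 2.78]
[0.405 0.049 0.126] [-1.47, 0.38, 1.43, 2.3, -0.51, 0.85, -2.69]
[0.62 0.06 0.2 ] [-1.07, 0.85, 1.37, 1.75, -0.87, 1.3, -2.48]
[0.635 0.057 0.05 ] [-1.01, 1.21, 1.36, 1.79, -1.26, 1.3, -2.29]
[ 0.495 -0.02   0.05 ] [-1.07, 1.03, 1.37, 2.14, -1.19, 1.13, -2.06]
```

```bash
python3 - <<'E'
from h import *
import cv2
q=down(np.pi/2-.018)
move_gripper(.05)
move_ptp([.45,.05,.38],q); print(read_time_s())
movel([.415,.05,.128],q,speed=.25); print(read_time_s(),read_ft_force(),read_eef_pos())
movel([.44,.0496,.128],q,speed=.08)
for x in np.arange(.446,.506,.006):
    movel([float(x),.0492,.128],q,speed=.06); print(round(read_time_s(),2),round(x,3),np.round(read_ft_force(),1))
pause(.3)
movel([.46,.0492,.2],q,speed=.3)
move_ptp([.45,.28,.36],q);print(read_time_s())
cv2.imwrite("pics/t1.png",read_camera("top")[:,:,::-1]); cv2.imwrite("pics/s1.png",read_camera("scene")[:,:,::-1])
im=cv2.imread("pics/t1.png")
cv2.imwrite("pics/crop1.png",cv2.resize(im[100:255,180:340],None,fx=5,fy=3.8,interpolation=cv2.INTER_CUBIC)[:600])
E
```

```text
3.6917
4.8583 [ 0.60625024 -0.72217331  0.45373122] [0.41615389 0.05031244 0.12887384]
5.58 0.446 [-1.   0.2  0.1]
5.83 0.452 [-0.8  1.1  0. ]
6.08 0.458 [ 0.   0.  -0.2]
6.33 0.464 [-1.2  0.3  0.6]
6.58 0.47 [ 0.3 -0.3 -0.3]
6.83 0.476 [ 0.9 -0.9 -0.2]
7.08 0.482 [-0.1  0.4 -0.4]
7.33 0.488 [ 0.2 -0.5 -0.4]
7.58 0.494 [-0.4 -0.5 -0.3]
7.83 0.5 [0.  1.2 0.2]
9.6333
```

View pics/crop1.png

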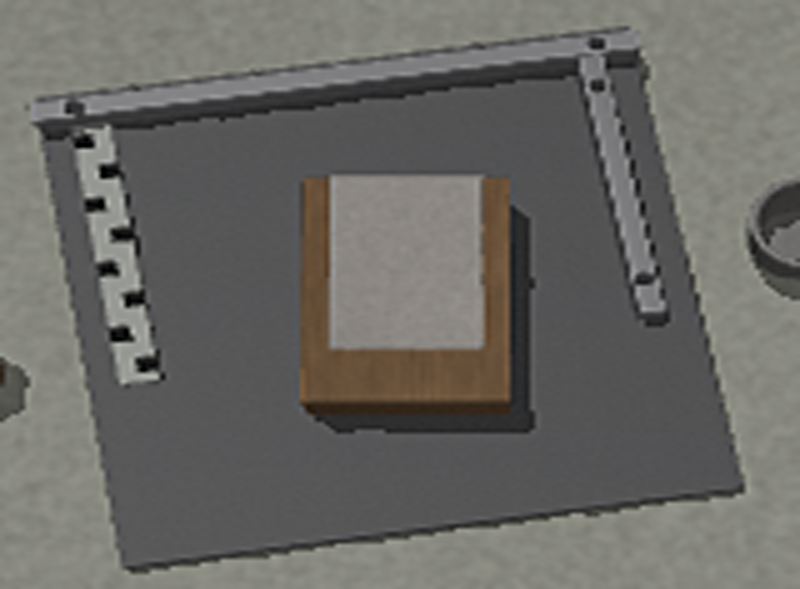

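```bash
cat >> h.py <<'E'
def un(l): return np.array([((x+.5)/5-.5+180,(y+.5)/3.8-.5+100) for x,y in l])
LY=[(.0,.045,.062),(.0,-.045,.062),(.13,.045,.062),(.13,-.045,.062)]
def rel(k): # carton top-end x, centre y, yaw in board frame (k: origin end pose)
    c,s=np.cos(B[2]),np.sin(B[2]);d=k[:2]+.065*np.array([np.cos(k[2]),np.sin(k[2])])-B[:2]
    return np.array([c*d[0]+s*d[1],-s*d[0]+c*d[1],k[2]-B[2]])
def push(p0,p1,q,lim,step=.004,speed=.06):
    """board-frame push p0->p1 stopping when force against motion exceeds lim"""
    a,b=np.array(W(*p0)),np.array(W(*p1));n=int(np.ceil(np.linalg.norm(b-a)/step));u=(b-a)/np.linalg.norm(b-a)
    log=[]
    for i in range(1,n+1):
        movel((a+(b-a)*i/n).tolist(),q,speed=speed)
        f=-float(np.dot(read_ft_force(),u));log.append(round(f,1))
        if f>lim: break
    e=np.array(read_eef_pos());c,s=np.cos(B[2]),np.sin(B[2]);d=e[:2]-B[:2]
    print("t",read_time_s(),"F",log,"board tcp",np.round([c*d[0]+s*d[1],-s*d[0]+c*d[1],e[2]],4))
E
python3 - <<'E'
from h import *
k,e=fit("top",LY,un([(301,402),(511,402),(302,178),(509,178)]),[.5,.05,0]);print(k,e,"centre rel",rel(k))
L=[(-.167,.14,.012),(-.167,-.14,.012),(.1,.14,.032),(.1,-.14,.032),(.123,.14,.032),(.123,-.14,.032),(-.06,-.11,.032),(-.06,-.122,.032)]
px=un([(127,571),(743,491),(38,124),(640,52),(30,101),(632,27),(636,312),(665,309)])
print(np.round(proj("top",loc(*B,L))-px,1).tolist())
x,y,_=rel(k)
q=down(B[2])
move_gripper(.085)
y0=.04+.011+.045+y
move_ptp(W(x,y0+.01,.16),q)
movel(W(x,y0,.036),q,speed=.2)
print(read_time_s(),read_ft_force())
push((x,y0,.036),(x,y0-.035,.036),q,20,step=.035)
push((x,y0-.035,.036),(x,-.012,.036),q,12)
E
```

```text
[ 0.50839573  0.04871875 -0.0147874 ] 0.15063909188168662 centre rel [-0.03232797 -0.00984528 -0.1663174 ]
[[-0.6, 1.0], [1.0, 0.5], [-1.4, 0.9], [0.4, -0.1], [-1.2, -2.7], [0.1, -3.0], [1.1, 1.5], [0.6, 1.4]]
11.9667 [-0.33637012  0.242893    0.59572567]
t 12.7 F [0.4] board tcp [-0.0323  0.051   0.0359]
t 16.7 F [0.2, -0.7, 0.4, -0.4, 0.3, 0.6, -0.9, 0.1, -0.4, 0.9, 0.3, 0.2, -0.0, -0.1, -0.5, 4.7] board tcp [-0.0322 -0.0098  0.0359]
```

```bash
python3 - <<'E'
from h import *
import h,re
L=[(-.167,.14,.012),(-.167,-.14,.012),(.1,.14,.032),(.1,-.14,.032),(-.06,-.11,.032),(-.06,-.122,.032)]
px=un([(127,571),(743,491),(38,124),(640,52),(636,312),(665,309)])
b,e=fit("top",L,px,B);print(b,e,np.round(proj("top",loc(*b,L))-px,1).tolist())
s=open("h.py").read();s=s.replace("B=np.array([.60386,.06237,.15153])",f"B=np.array({b.round(5).tolist()})");open("h.py","w").write(s)
h.B[:]=b
# retreat, go behind the lower end
d=np.array(read_eef_pos());c,s=np.cos(B[2]),np.sin(B[2]);r=d[:2]-B[:2];x,y=c*r[0]+s*r[1],-s*r[0]+c*r[1]
print("tcp in board",x,y)
movel(W(x,y+.03,.036),speed=.15); movel(W(x,y+.04,.15),speed=.25)
move_ptp(W(x-.02,.20,.30),down(B[2]))
import cv2
im=np.ascontiguousarray(read_camera("top")[:,:,::-1]);print(read_time_s())
cv2.imwrite("pics/crop2.png",cv2.resize(im[100:255,180:340],None,fx=5,fy=3.8,interpolation=cv2.INTER_CUBIC)[:600])
E
```

```text
[0.60601231 0.06263444 0.14913878] 0.7080501609549418 [[-0.9, -0.1], [0.7, -0.3], [-1.4, -0.2], [0.4, -0.9], [0.9, 0.7], [0.4, 0.6]]
tcp in board -0.0343887772225457 -0.009792420626285846
18.6333
```

View pics/crop2.png

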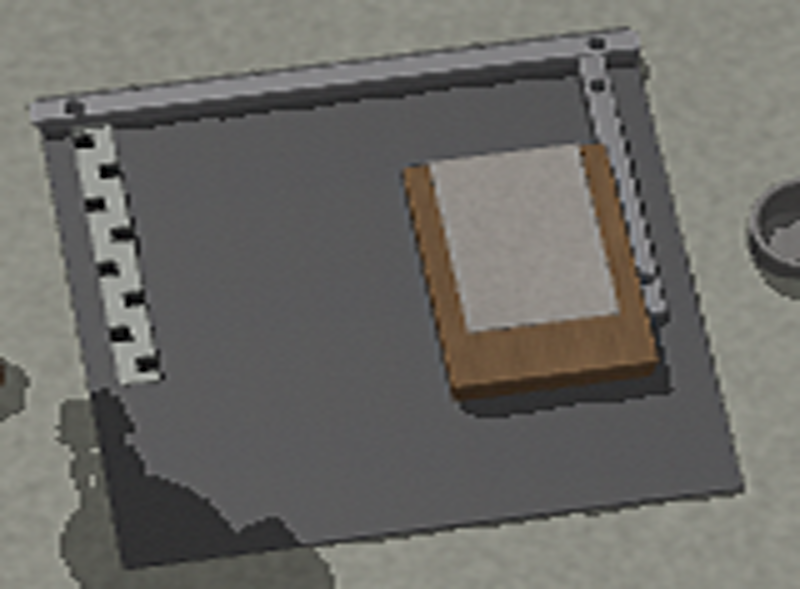

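```bash
python3 - <<'E'
from h import *
import cv2
k,e=fit("top",LY,un([(456,387),(658,360),(403,171),(604,144)]),[.5,.0,.15]);r=rel(k);print(k,e,"rel",r)
q=down(B[2]+np.pi/2); y=float(r[1]); x0=float(r[0])-.065-.011-.028
move_gripper(.05)
move_ptp(W(x0-.01,y,.16),q); movel(W(x0,y,.040),q,speed=.2)
print(read_time_s(),read_ft_force())
push((x0,y,.04),(x0+.022,y,.04),q,15,step=.022)
push((x0+.022,y,.04),(-.046,y,.04),q,15,step=.012)
push((-.046,y,.04),(-.034,y,.04),q,10,step=.002,speed=.04)
E
```

```text
[ 0.52240846 -0.01617367  0.15825624] 0.5082242349935884 rel [-0.02938546 -0.06491417  0.00911624]
21.5917 [ 0.26677224  0.01344008 -0.2368958 ]
t 22.2583 F [0.7, 0.1] board tcp [-0.1107 -0.0649  0.0401]
t 24.2583 F [-0.7, 0.0, 0.1, 1.2, 1.2, 0.3] board tcp [-0.0448 -0.0649  0.0402]
t 25.5083 F [0.6, 1.1, 3.6, 8.5, 12.6] board tcp [-0.0411 -0.0649  0.0394]
```

```bash
python3 - <<'E'
from h import *
import cv2
movel(W(-.075,-.065,.04),speed=.15); movel(W(-.085,-.065,.16),speed=.25)
move_gripper(.085); q=down(B[2])
move_ptp(W(.03,.03,.16),q); movel(W(.03,.025,.036),q,speed=.2)
push((.03,.025,.036),(.03,-.004,.036),q,10,step=.03)
push((.03,-.004,.036),(.03,-.016,.036),q,8,step=.002,speed=.04)
movel(W(.03,.025,.036),speed=.15); movel(W(.03,.04,.16),speed=.25)
move_ptp(W(-.05,.20,.30),q)
im=np.ascontiguousarray(read_camera("top")[:,:,::-1]);print(read_time_s())
cv2.imwrite("pics/crop3.png",cv2.resize(im[100:255,180:340],None,fx=5,fy=3.8,interpolation=cv2.INTER_CUBIC)[:600])
E
```

```text
t 29.7333 F [0.8] board tcp [ 0.0299 -0.0043  0.036 ]
t 31.2333 F [0.2, 0.3, 0.9, 4.4, 6.2, 10.6] board tcp [ 0.0301 -0.0098  0.0359]
33.2667
```

View pics/crop3.png

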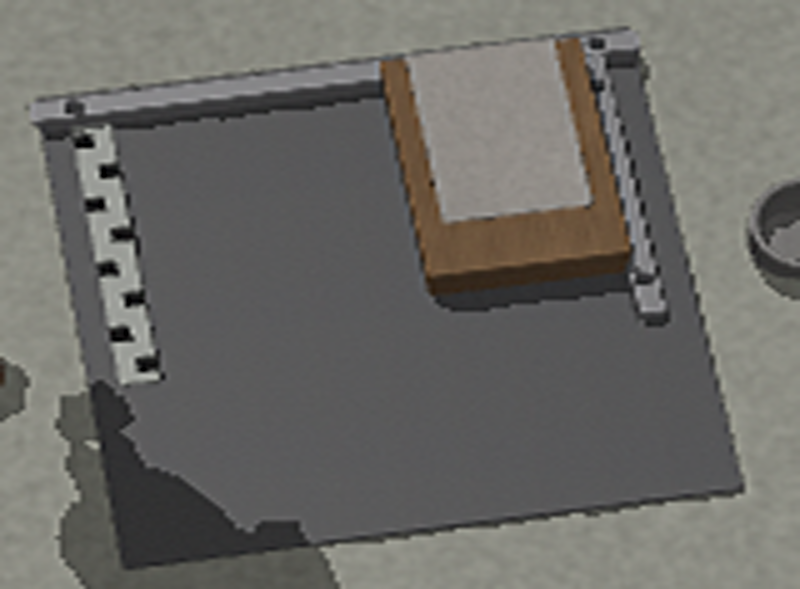

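```bash
python3 - <<'E'
from h import *
k,e=fit("top",LY,un([(429,278),(631,252),(382,61),(579,38)]),[.55,.0,.15]);r=rel(k);print(e,"rel",r,"top x",r[0]+.065)
if abs(r[0]+.065-.1)<.005 and abs(r[1]+.065)<.004 and abs(r[2])<.03: print(sign_off())
E
```

```text
0.33059000338974065 rel [ 0.0350825  -0.06514996 -0.0034559 ] top x 0.1000824958896668
the job is handed in; nothing more can be done
None
```

The carton lies flat, label up, snug and square in the corner: the last camera fit put its top end within 0.1 mm of the far stop, its long side within 0.2 mm of the side stop and its skew at 0.003 rad (calibration is good to about 2 mm). I handed the job in at about 33 s of the 61 s, with the arm clear; I planned the paths around the bottle, loupe and cup but did not re-measure them at the end.

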